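# Pair the fired lids with their jars

### The job

Two blue and two green stoneware jars, a large and a small one of each, have come out of the kiln and stand among their loose lids on the pottery table. Put every lid on the jar of its own glaze and size, set down gently, not dropped, so that it sits level and fully home in the mouth, and leave the jars standing where they are. Don't disturb the unfired bowl drying upside down on its bat.

Things in the scene. Friction and masses are not known exactly. Their poses are not given: they have to be found in the camera images.
- lid_blue_large: Large deep cobalt blue ceramic lid, loose, right way up on the table, 92 mm across, 47 high, 150 g. Origin: centre of its underside, z up its axis. Above it: flange 8 mm deep (radius 31 below, 35.5 above), rim from 8 to 12 mm, dome to 20 mm at the centre, round upright knob 26 mm thick, sides straight from 28 to 44 mm: take it by this from above, any yaw.
- lid_blue_small: Small deep cobalt blue ceramic lid, loose, right way up on the table, 70 mm across, 47 high, 90 g. Origin: centre of its underside, z up its axis. Above it: flange 8 mm deep (radius 20 below, 24.5 above), rim from 8 to 12 mm, dome to 20 mm at the centre, round upright knob 26 mm thick, sides straight from 28 to 44 mm: take it by this from above, any yaw.
- lid_green_large: Large pale jade green ceramic lid, loose, right way up on the table, 92 mm across, 47 high, 150 g. Origin: centre of its underside, z up its axis. Above it: flange 8 mm deep (radius 31 below, 35.5 above), rim from 8 to 12 mm, dome to 20 mm at the centre, round upright knob 26 mm thick, sides straight from 28 to 44 mm: take it by this from above, any yaw.
- lid_green_small: Small pale jade green ceramic lid, loose, right way up on the table, 70 mm across, 47 high, 90 g. Origin: centre of its underside, z up its axis. Above it: flange 8 mm deep (radius 20 below, 24.5 above), rim from 8 to 12 mm, dome to 20 mm at the centre, round upright knob 26 mm thick, sides straight from 28 to 44 mm: take it by this from above, any yaw.
- jar_blue_large: Large squat deep cobalt blue glazed ceramic jar, open, loose, upright on the table, about 92 mm across, 56 mm high to its rim, round mouth 80 mm wide, about 400 g. Origin: centre of its underside; z up along its axis. With its own lid home (flange inside the mouth, about 4 mm of play all round, lid edge resting on the rim) the lid's origin is 48 mm above the jar's.
- jar_blue_small: Small squat deep cobalt blue glazed ceramic jar, open, loose, upright on the table, about 70 mm across, 50 mm high to its rim, round mouth 58 mm wide, about 240 g. Origin: centre of its underside; z up along its axis. With its own lid home (flange inside the mouth, about 4 mm of play all round, lid edge resting on the rim) the lid's origin is 42 mm above the jar's.
- jar_green_large: Large squat pale jade green glazed ceramic jar, open, loose, upright on the table, about 92 mm across, 56 mm high to its rim, round mouth 80 mm wide, about 400 g. Origin: centre of its underside; z up along its axis. With its own lid home (flange inside the mouth, about 4 mm of play all round, lid edge resting on the rim) the lid's origin is 48 mm above the jar's.
- jar_green_small: Small squat pale jade green glazed ceramic jar, open, loose, upright on the table, about 70 mm across, 50 mm high to its rim, round mouth 58 mm wide, about 240 g. Origin: centre of its underside; z up along its axis. With its own lid home (flange inside the mouth, about 4 mm of play all round, lid edge resting on the rim) the lid's origin is 42 mm above the jar's.
- bowl: Bystander: freshly trimmed, unfired grey-brown clay bowl, loose, upside down (foot ring up) on a round plywood bat 170 mm across and 12 mm thick. 116 mm across, 52 mm high, its top 64 mm above the table. Origin: centre of its rim plane, on the bat's top. Not to be disturbed.
Things that resemble listed ones, but are neither listed nor needed, are in the scene too. What is shaped like the lid_blue_small but orange, red or yellow is not meant.

How it is judged:
By the outcome, as a careful person would: the job done as asked, in the order asked, and still so for the second after the job is handed in, with the robot touching nothing.
It also fails if it takes over 120 s, if anything falls off the work surface, if the arm or the gripper's body presses on something with over 40 N, if the wrist force passes 120 N, or if a joint passes its speed limit or range.

### The arm

A 6-joint arm with a two-finger parallel gripper is mounted at the origin on the work surface. World frame = base frame: x ahead of the robot, y to its left, z up, the work surface at z = 0. Lengths are in mm, angles in rad, forces in N, time in s.
With the tool pointing down it reaches from about 350 to 775 mm from the base axis. Payload 7.3 kg.
Tool frame: the origin (TCP) lies midway between the tips of the shut fingers; the grasp point (between the pads) lies 19 mm behind it; z points along the fingers, y is the line along which they close (so a half turn about z gives the same grasp; the last joint's range is limited). The gripper opens to 92 mm and grips with 3 to 60 N. Pads are 19 mm wide; open, the fingers measure 130 mm over their backs; the gripper's body (75 mm by 190 mm) begins 47 mm behind the grasp point.
Start: joints at [-1.448, 0.342, 1.524, -0, 1.275, -0.146], TCP at [139.449, -506.161, 226.741] pointing down, gripper open.
Joint ranges: [-2.53, 2.53], [-0.77, 2.02], [0.04, 2.7], [-1, 4.14], [0.28, 2.66], [-3.11, 3.11]. Speed limits (rad/s): [2.57, 2.57, 3.14, 3.14, 3.14, 3.14].

### API

Orientations are given as [roll, pitch, yaw] about the fixed x, y, z axes, in that order (R = Rz(yaw) Ry(pitch) Rx(roll)).
In Python, from plant import bot gives the robot as it stands.
- The arm moves only by the tool jog_arm, never from a script. Its arguments are lists of equal length, an entry for each row: "dp": the shift along the tool's x, y, z in m, a list of three; "twist": the turn about the tool's z in degrees. A call has 1 to 10 rows; each row shifts and turns the commanded pose from where the row before left it, along the tool's axes as they then stand; what a row does not reach is not made up. A row lasts 1/8 s, in which the tool goes at most 62.5 mm and 10.7 degrees, less where a joint would pass 70% of its speed; a pose out of reach is approached as far as the arm can. A call is refused whole if a number of a shift passes 0.0625 or a number of a turn 10.7, either way. A call with a gripper value outside its range is refused whole. "jaw" is the finger opening in m, from 0 to 0.0918, set as the call begins (left out, the last holds). The fingers move at their own pace and stop on an object; the grip force is fixed at half the most. Time passes only in rows, so rows that do not move let the fingers close. It gives the time, the measured TCP pose, the force, the opening and the grip force at its end, in the units of the state.
- bot.get_obs(): the state, without advancing time (a new reading comes with each control period).
- bot.capture(name): name is "side" or "top"; returns the picture (420x560x3 uint8, blue, green, red); there is no depth.
- bot.camera_params(name): a dict with "fx", "fy", "cx", "cy" (pixels), "R" (3x3) and "t" (3): a world point X has camera coordinates R X + t. Camera axes: x right, y down, z forward; pixel columns grow to the right and rows downward; lengths in mm; the calibration is good to about 2 mm. A picture is of the moment at which its call begins. camera_params takes no time and is no camera call.
- bot.close_job(): hands the job in; it is judged then, once.
Trained networks look in the newest picture that a camera, given by its name, has taken for a name from the list of things; names that differ only in an ending like _2 or _b are one class to them, and where a whole thing is asked for, a point or a joint stands for the part that bears it (a point fixed in the world has none). Each returns a list of dicts, best first, with "confidence" (0 to 1); they miss things now and then, are a little off and sometimes report something else, mostly with a low value. They report only what shows in the picture. A call takes as long as a camera call. They do not tell look-alikes from the thing itself.
- bot.find_in(camera, label): "bbox" ([centre column, centre row, width, height] in pixels, round what is visible of it).
- bot.masks_of(camera, label): "pixels" (420x560 bool, what is visible of it) and "bbox" ([centre column, centre row, width, height] in pixels, round what is visible of it).
The state is a dict: "time": time; "joint_positions": joint angles; "dq": joint speeds; "tau": joint torques, N m; "tool_pos": TCP position; "tcp_rot": TCP orientation; "contact_force": force on the tool from outside, world axes, zero at the start; "moment": the same for the moment, N m; "grip_width": finger opening in mm; "finger_force": force on a finger pad.
Only numpy, scipy, OpenCV 4.12 (cv2) and the standard library are available. Lean on these libraries where they do the work, as an engineer would, in place of code of your own. Each camera call takes 0.05 s, during which the arm holds its last target. There are 200 camera calls.

## Working session

There is one attempt and no reset: what is moved stays moved. The work goes in short steps, Python scripts to look and compute and a tool call to move; the robot and the scene stay as the last step left them, time stands still between calls to the robot, and variables do not carry over. Pictures are saved under pics/ and viewed, at most 14 in all, crops included, and the job is handed in when it is done.

Besides the shell and the picture viewer there is one more tool, called after "Request:" by a JSON object that holds its "name" and its "arguments". jog_arm: Moves the arm, as the interface text tells. Its arguments: {"type":"object","properties":{"dp":{"type":"array"},"twist":{"type":"array"},"jaw":{"type":"number"}},"required":["dp","twist"]}

```bash
mkdir -p pics
cat > h.py <<'E'
import numpy as np,cv2
from plant import bot
def ray(cam,u,v,z):
    p=bot.camera_params(cam);R=np.array(p["R"]);t=np.array(p["t"])
    d=R.T@np.array([(u-p["cx"])/p["fx"],(v-p["cy"])/p["fy"],1]);c=-R.T@t
    return c+d*(z-c[2])/d[2]
def proj(cam,X):
    p=bot.camera_params(cam);q=np.array(p["R"])@np.array(X,float)+np.array(p["t"])
    return p["fx"]*q[0]/q[2]+p["cx"],p["fy"]*q[1]/q[2]+p["cy"]
E
python3 - <<'E'
from h import *
for c in("top","side"):
    im=bot.capture(c);cv2.imwrite(f"pics/{c}0.png",im)
    p=bot.camera_params(c);print(c,-np.array(p["R"]).T@np.array(p["t"]),p["fx"])
N=["lid_blue_large","lid_blue_small","lid_green_large","lid_green_small","jar_blue_large","jar_blue_small","jar_green_large","jar_green_small","bowl"]
for n in N:
    for m in bot.masks_of("top",n)[:4]:
        b=np.array(m["bbox"]);print(n,round(m["confidence"],2),b.round(1),ray("top",b[0],b[1],12 if "lid" in n else 50).round(0),bot.capture is None)
print(bot.get_obs())
E
```

```text
top [ 354.52319952  -14.77656617 1310.72446382] 531.7180903873378
side [ 74.70460685 774.67131279 788.21038605] 420.4836623850105
lid_blue_large 0.6 [396.1 255.6  36.9  31.4] [ 368. -282.   12.] False
lid_blue_small 0.95 [405.6 186.9  28.1  28.6] [ 537. -310.   12.] False
lid_blue_small 0.92 [447.6 236.9  27.1  24.9] [ 414. -409.   12.] False
lid_blue_small 0.78 [446.6 145.2  30.1  26.5] [ 641. -414.   12.] False
lid_blue_small 0.75 [452.6 189.2  29.3  27.5] [ 531. -425.   12.] False
lid_green_large 0.77 [190.3 158.1  32.2  35.8] [609. 222.  12.] False
lid_green_small 0.56 [163.8 265.7  30.1  29. ] [344. 282.  12.] False
jar_blue_large 0.61 [224.6 221.1  39.2  39.3] [449. 131.  50.] False
jar_blue_large 0.25 [105.  188.1  34.4  26.1] [529. 419.  50.] False
jar_blue_small 0.25 [226.1 223.4  40.4  44. ] [444. 127.  50.] False
jar_green_large 0.82 [333.6 216.1  35.9  38.4] [ 461. -128.   50.] False
jar_green_small 0.85 [102.6 188.2  33.7  30.3] [528. 425.  50.] False
bowl 0.74 [276.2 152.4  47.8  49.4] [615.   8.  50.] False
{'time': 0.55, 'joint_positions': array([-1.44792426e+00,  3.41998220e-01,  1.52412598e+00,  2.23411311e-06,
        1.27537874e+00, -1.45992302e-01]), 'dq': array([-5.73579806e-04, -5.92821458e-04, -9.40328385e-04,  2.13800960e-03,
       -4.28575099e-05,  3.92246708e-05]), 'tau': array([-5.26588210e-04, -4.30873990e+01, -2.44361097e+01,  7.18651107e-02,
        4.87711199e-02, -2.87872842e-05]), 'tool_pos': array([ 139.48700477, -506.14486358,  226.73234887]), 'tcp_rot': array([3.14150358e+00, 1.09365421e-05, 2.68863715e-01]), 'contact_force': array([0.17033432, 0.10907028, 0.35252351]), 'moment': array([-0.0041951 ,  0.01862134, -0.03657881]), 'finger_force': 0.0, 'grip_width': 91.91845560489381}
```

View pics/top0.png

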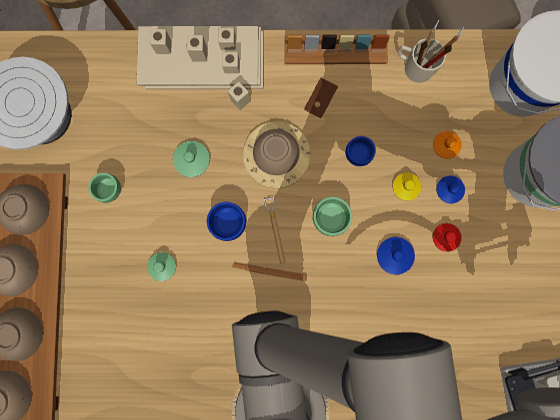

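View pics/side0.png

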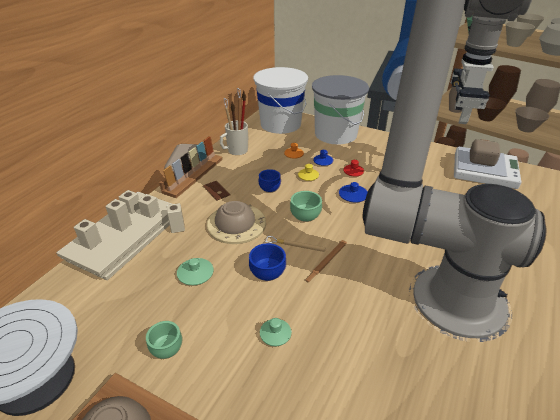

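The top view shows these pixel positions:
- **Lids:** blue large (396,255), blue small (451,189), green large (191,158), green small (162,266).
- **Jars:** blue large (227,221), blue small (360,151), green large (332,216), green small (105,187).
- **Bowl:** (276,152).

The side view agrees. Next I'll fit silhouettes in both views.

```bash
cat >> h.py <<'E'
from scipy.optimize import minimize
HUE={"blue":(105,130),"green":(60,90)}
SEED={"lid_blue_large":(396,255),"lid_blue_small":(451,189),"lid_green_large":(191,158),"lid_green_small":(162,266),"jar_blue_large":(227,221),"jar_blue_small":(360,151),"jar_green_large":(332,216),"jar_green_small":(105,187)}
S=4
def mask(im,name,seed):
    h=cv2.cvtColor(im,cv2.COLOR_BGR2HSV);lo,hi=HUE[name.split("_")[1]]
    m=cv2.inRange(h,(lo,70 if lo>100 else 45,30),(hi,255,255))
    m=cv2.morphologyEx(m,cv2.MORPH_CLOSE,np.ones((3,3)))
    cs,_=cv2.findContours(m,cv2.RETR_EXTERNAL,cv2.CHAIN_APPROX_NONE)
    cs=[c for c in cs if cv2.contourArea(c)>100]
    c=min(cs,key=lambda c:-cv2.pointPolygonTest(c,seed,True))
    o=np.zeros_like(m);cv2.drawContours(o,[c],-1,1,-1);return o
def parts(name):
    r=46 if "large" in name else 35
    if name[:3]=="lid": return [[(r,8),(r,12),(13,20)],[(13,20),(13,45),(9,47)]]
    H=56 if "large" in name else 50
    return [[(r*.75,0),(r*.93,H*.2),(r,H*.5),(r,H)]]
def model(cam,name,x,y,z0=0):
    o=np.zeros((420*S,560*S),np.uint8);a=np.linspace(0,2*np.pi,48)
    for p in parts(name):
        q=np.array([proj(cam,(x+r*np.cos(t),y+r*np.sin(t),z+z0)) for r,z in p for t in a])
        cv2.fillConvexPoly(o,cv2.convexHull(((q+.5)*S).astype(np.int32)),1)
    return cv2.resize(o*255,(560,420),interpolation=cv2.INTER_AREA)/255.
def fit(cam,name,im,x0,z0=0):
    m=mask(im,name,tuple(map(float,proj(cam,(x0[0],x0[1],z0+(12 if name[:3]=="lid" else 40))))))
    f=lambda v:np.abs(model(cam,name,v[0],v[1],z0)-m).sum()
    r=minimize(f,x0,method="Nelder-Mead",options=dict(initial_simplex=[x0,x0+[8,0],x0+[0,8]],xatol=.3,fatol=.5))
    return r.x,r.fun/m.sum()
E
python3 - <<'E'
from h import *
T=cv2.imread("pics/top0.png");D=cv2.imread("pics/side0.png")
for n,s in SEED.items():
    x0=ray("top",*s,10 if n[:3]=="lid" else 40)[:2]
    a=fit("top",n,T,x0);b=fit("side",n,D,a[0])
    print(n,a[0].round(1),round(a[1],2),b[0].round(1),round(b[1],2))
p=np.array([139.5,-506.1]);print(np.degrees(.2689))
E
```

```text
Traceback (most recent call last):
  File "h.py", line 36, in fit
    r=minimize(f,x0,method="Nelder-Mead",options=dict(initial_simplex=[x0,x0+[8,0],x0+[0,8]],xatol=.3,fatol=.5))
  File "h.py", line 35, in <lambda>
    f=lambda v:np.abs(model(cam,name,v[0],v[1],z0)-m).sum()
                      ~~~~~^^^^^^^^^^^^^^^^^^^^^^^
  File "h.py", line 30, in model
    q=np.array([proj(cam,(x+r*np.cos(t),y+r*np.sin(t),z+z0)) for r,z in p for t in a])
                ~~~~^^^^^^^^^^^^^^^^^^^^^^^^^^^^^^^^^^^^^^^^
  File "h.py", line 8, in proj
    p=bot.camera_params(cam);q=np.array(p["R"])@np.array(X,float)+np.array(p["t"])
ValueError: time passes only in moves, steps and waits
```

```bash
python3 - <<'E'
s=open("h.py").read()
s=s.replace("def ray","import functools\n@functools.cache\ndef cp(c): return bot.camera_params(c)\ndef ray",1).replace("p=bot.camera_params(cam)","p=cp(cam)")
open("h.py","w").write(s)
E
python3 - <<'E'
from h import *
T=cv2.imread("pics/top0.png");D=cv2.imread("pics/side0.png")
for n,s in SEED.items():
    x0=ray("top",*s,10 if n[:3]=="lid" else 40)[:2]
    a=fit("top",n,T,x0);b=fit("side",n,D,a[0])
    print(n,a[0].round(1),round(a[1],2),b[0].round(1),round(b[1],2))
E
```

```text
lid_blue_large [ 369.5 -281.3] 0.04 [ 368.3 -281.1] 0.09
lid_blue_small [ 531.8 -419.7] 0.06 [ 530.3 -420.5] 0.11
lid_green_large [607.8 221.6] 0.08 [608.1 221.2] 0.09
lid_green_small [343.1 288.7] 0.1 [342.7 288.5] 0.09
jar_blue_large [450.4 128.1] 0.03 [450.9 127.3] 0.06
jar_blue_small [ 622.  -195.4] 0.04 [ 621.6 -197.3] 0.11
jar_green_large [ 461.8 -124.7] 0.05 [ 462.5 -127.7] 0.1
jar_green_small [532.3 425.6] 0.1 [534.3 425.6] 0.09
```

Request:
{"name": "jog_arm", "arguments": {"dp": [[0,0,0],[0,0,0],[0.0287,-0.0281,0.013],[0.0287,-0.0281,0.013],[0.0287,-0.0281,0.013],[0.0287,-0.0281,0.013],[0.0287,-0.0281,0.013],[0.0287,-0.0281,0.013],[0.0287,-0.0281,0.013],[0.0287,-0.0281,0.013]], "twist": [7.7,7.7,0,0,0,0,0,0,0,0], "jaw": 0.06}}

```text
time: 1.8
tool_pos: [370.0, -280.5, 122.5]
tcp_rot: [3.141, -0.0, -0.0]
contact_force: [0.8, -0.2, -0.1]
grip_width: 60.3
finger_force: 0.0
```

Request:
{"name": "jog_arm", "arguments": {"dp": [[-0.001,0.0005,0.025],[0,0,0.025],[0,0,0.025],[0,0,0.015],[0,0,0.0115],[0,0,0]], "twist": [0,0,0,0,0,0]}}

```text
time: 2.55
tool_pos: [367.8, -281.7, 20.8]
tcp_rot: [-3.141, 0.001, 0.0]
contact_force: [-0.7, 0.6, -0.0]
grip_width: 60.3
finger_force: 0.0
```

Request:
{"name": "jog_arm", "arguments": {"dp": [[0,0,0],[0,0,0],[0,0,0],[0,0,0],[0,0,0],[0,0,0]], "twist": [0,0,0,0,0,0], "jaw": 0.01}}

```text
time: 3.3
tool_pos: [368.1, -281.9, 21.5]
tcp_rot: [3.141, -0.0, 0.0]
contact_force: [-0.2, 0.4, 5.4]
grip_width: 25.2
finger_force: 30.0
```

Request:
{"name": "jog_arm", "arguments": {"dp": [[0,0,-0.01],[0,0,-0.03],[0,0,-0.03],[0,0,-0.03],[0,0,-0.03],[0,0,0]], "twist": [0,0,0,0,0,0]}}

```text
time: 4.05
tool_pos: [368.9, -282.8, 153.3]
tcp_rot: [3.138, -0.003, 0.0]
contact_force: [-0.6, 0.6, -1.6]
grip_width: 24.7
finger_force: 30.0
```

Request:
{"name": "jog_arm", "arguments": {"dp": [[0.0082,-0.041,0],[0.0082,-0.041,0],[0.0082,-0.041,0],[0.0082,-0.041,0],[0.0082,-0.041,0],[0.0082,-0.041,0],[0.0082,-0.041,0],[0.0082,-0.041,0],[0.0082,-0.041,0],[0.0082,-0.041,0]], "twist": [0,0,0,0,0,0,0,0,0,0]}}

```text
time: 5.3
tool_pos: [449.4, 129.4, 149.9]
tcp_rot: [3.141, 0.002, 0.0]
contact_force: [1.1, -0.1, -1.5]
grip_width: 24.9
finger_force: 30.0
```

Request:
{"name": "jog_arm", "arguments": {"dp": [[0,0,0.02],[0,0,0.02],[0,0,0.02],[0,0,0.005],[0,0,0],[0,0,0]], "twist": [0,0,0,0,0,0]}}

```text
time: 6.05
tool_pos: [450.4, 128.1, 86.7]
tcp_rot: [-3.142, -0.001, -0.0]
contact_force: [-0.3, -0.2, -1.3]
grip_width: 25.0
finger_force: 30.0
```

Run:
```python
from h import *
T=bot.capture("top");D=bot.capture("side");cv2.imwrite("pics/t1.png",T)
cv2.imwrite("pics/s1.png",cv2.resize(D[180:340,180:380],None,fx=3.5,fy=3.5))
o=bot.get_obs();print(o["tool_pos"].round(1),o["tcp_rot"].round(3),o["contact_force"].round(1))
```

```text
[450.4 128.1  86.8] [-3.142e+00 -1.000e-03 -0.000e+00] [-0.4  1.1 -1.2]
```

View pics/s1.png

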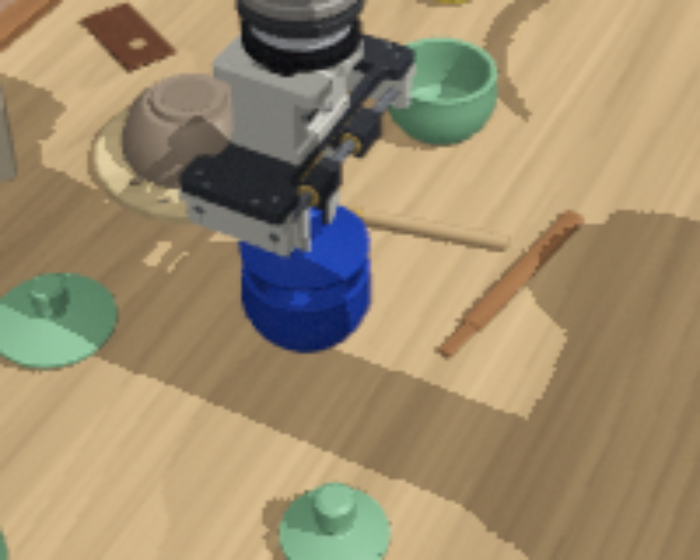

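The lid (crop 305,240) hangs level and right over the blue jar (305,300). I'll lower it slowly.

Request:
{"name": "jog_arm", "arguments": {"dp": [[0,0,0.005],[0,0,0.005],[0,0,0.003],[0,0,0.002],[0,0,0.001],[0,0,0.001],[0,0,0]], "twist": [0,0,0,0,0,0,0]}}

```text
time: 7.02
tool_pos: [450.1, 128.1, 69.4]
tcp_rot: [3.141, -0.0, 0.0]
contact_force: [-1.0, -0.2, 1.0]
grip_width: 25.0
finger_force: 30.0
```

Request:
{"name": "jog_arm", "arguments": {"dp": [[0,0,0.0005],[0,0,0]], "twist": [0,0]}}

```text
time: 7.28
tool_pos: [450.2, 128.1, 69.4]
tcp_rot: [3.142, -0.001, 0.0]
contact_force: [-2.5, 0.1, 7.9]
grip_width: 24.5
finger_force: 30.0
```

Request:
{"name": "jog_arm", "arguments": {"dp": [[0,0,0],[0,0,0],[0,0,0],[0,0,0],[0,0,-0.02],[0,0,-0.03],[0,0,-0.03],[0,0,0]], "twist": [0,0,0,0,0,0,0,0], "jaw": 0.055}}

```text
time: 8.28
tool_pos: [451.4, 128.3, 150.6]
tcp_rot: [-3.141, -0.005, 0.0]
contact_force: [-0.5, 0.8, -0.1]
grip_width: 55.0
finger_force: 0.0
```

Run:
```python
from h import *
D=bot.capture("side")
cv2.imwrite("pics/s2.png",cv2.resize(D[220:300,220:320],None,fx=5,fy=5,interpolation=2))
o=bot.get_obs();print(o["tool_pos"].round(1),o["tcp_rot"].round(3),o["contact_force"].round(1))
```

```text
[450.4 128.2 149.2] [-3.141e+00 -2.000e-03  0.000e+00] [-0.1  0.1 -0.2]
```

View pics/s2.png

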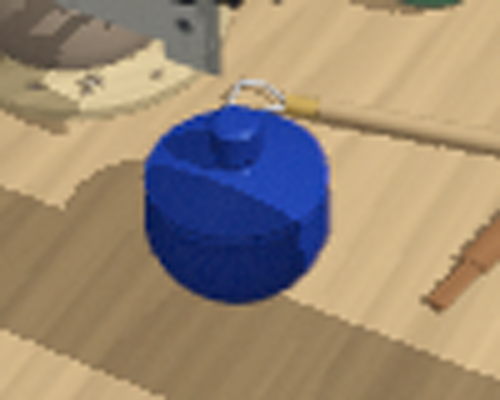

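The lid sits flush on the jar (crop 237,200). Next is the green small lid.

Request:
{"name": "jog_arm", "arguments": {"dp": [[-0.0214,-0.0321,0.006],[-0.0214,-0.0321,0.006],[-0.0214,-0.0321,0.006],[-0.0214,-0.0321,0.006],[-0.0214,-0.0321,0.006],[0,0,0.02],[0,0,0.02],[0,0,0],[0,0,0]], "twist": [0,0,0,0,0,0,0,0,0]}}

```text
time: 9.45
tool_pos: [343.1, 288.5, 78.6]
tcp_rot: [3.141, 0.0, -0.0]
contact_force: [-1.3, 0.3, 0.2]
grip_width: 54.9
finger_force: 0.0
```

Request:
{"name": "jog_arm", "arguments": {"dp": [[0,0,0.02],[0,0,0.02],[0,0,0.012],[0,0,0.006],[0,0,0]], "twist": [0,0,0,0,0]}}

```text
time: 10.07
tool_pos: [343.2, 288.7, 20.8]
tcp_rot: [3.142, -0.0, -0.0]
contact_force: [0.9, 0.4, 0.7]
grip_width: 55.0
finger_force: 0.0
```

Request:
{"name": "jog_arm", "arguments": {"dp": [[0,0,0],[0,0,0],[0,0,0],[0,0,0],[0,0,0],[0,0,0]], "twist": [0,0,0,0,0,0], "jaw": 0.01}}

```text
time: 10.82
tool_pos: [343.2, 288.7, 20.8]
tcp_rot: [-3.141, -0.0, 0.0]
contact_force: [0.3, -0.1, 2.4]
grip_width: 25.3
finger_force: 30.0
```

Request:
{"name": "jog_arm", "arguments": {"dp": [[0,0,-0.01],[0,0,-0.03],[0,0,-0.03],[0,0,-0.03],[0,0,-0.03],[0,0,0]], "twist": [0,0,0,0,0,0]}}

```text
time: 11.58
tool_pos: [344.1, 289.2, 152.9]
tcp_rot: [-3.139, -0.004, 0.0]
contact_force: [-0.6, 0.2, -0.6]
grip_width: 25.1
finger_force: 30.0
```

Request:
{"name": "jog_arm", "arguments": {"dp": [[0.0317,-0.0228,0],[0.0317,-0.0228,0],[0.0317,-0.0228,0],[0.0317,-0.0228,0],[0.0317,-0.0228,0],[0.0317,-0.0228,0],[0,0,0.02],[0,0,0.02],[0,0,0],[0,0,0]], "twist": [0,0,0,0,0,0,0,0,0,0]}}

```text
time: 12.82
tool_pos: [533.3, 425.5, 110.8]
tcp_rot: [3.141, 0.0, -0.0]
contact_force: [-0.9, -0.2, -1.4]
grip_width: 24.7
finger_force: 30.0
```

Request:
{"name": "jog_arm", "arguments": {"dp": [[0,0,0.02],[0,0,0.01],[0,0,0],[0,0,0]], "twist": [0,0,0,0]}}

```text
time: 13.32
tool_pos: [533.6, 425.7, 81.5]
tcp_rot: [-3.141, -0.001, -0.0]
contact_force: [0.5, 0.2, -0.4]
grip_width: 25.0
finger_force: 30.0
```

Run:
```python
from h import *
D=bot.capture("side")
cv2.imwrite("pics/s3.png",cv2.resize(D[270:370,100:225],None,fx=5,fy=5,interpolation=2))
o=bot.get_obs();print(o["tool_pos"].round(1),o["tcp_rot"].round(3),o["contact_force"].round(1))
```

```text
[533.7 425.7  81.6] [-3.141e+00 -1.000e-03  0.000e+00] [-0.6 -0.5 -2.3]
```

View pics/s3.png

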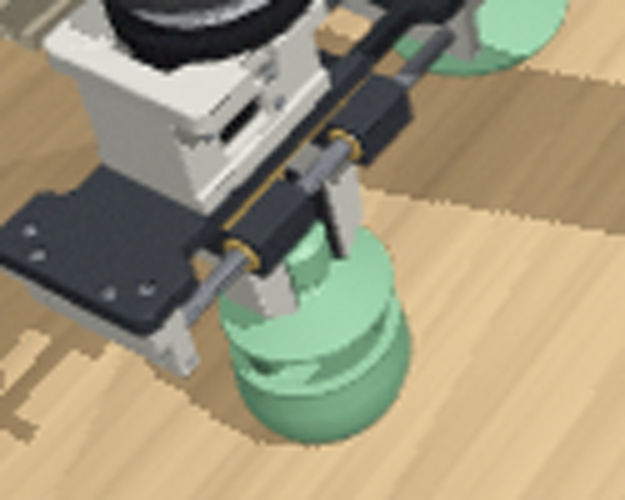

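The lid (crop 307,300) is above the green small jar (320,360). I'll check whether the sideways offset is only perspective.

Run:
```python
from h import *
for z in (50,70.6): print(z,(np.array(proj("side",(533.5,425.6,z)))-[100,270])*5)
T=bot.capture("top");D=bot.capture("side")
h=cv2.cvtColor(D,cv2.COLOR_BGR2HSV);m=cv2.inRange(h,(60,45,30),(90,255,255))[270:370,100:225]
for z,n in((50,"jar"),(68.6,"lid")):
    for s in(-1,1):
        # silhouette left/right edges of r=35 circle
        q=np.array([proj("side",(533.5+35*np.cos(a),425.6+35*np.sin(a),z)) for a in np.linspace(0,6.28,100)])
    i,j=q[:,0].argmin(),q[:,0].argmax();print(n,(q[i]-[100,270])*5,(q[j]-[100,270])*5)
for r in (60,62,64,66,68,70,72): c=np.where(m[r])[0];print(r*5,c.min()*5,c.max()*5+5)
```

```text
50 [310.81420943 317.37595368]
70.6 [301.79702524 287.16069865]
jar [223.71932588 332.94026794] [396.78572007 304.3280355 ]
lid [214.3300205  305.72583882] [389.87607896 277.06634488]
300 220 400
310 220 400
320 225 400
330 225 405
340 230 405
350 230 405
360 235 405
```

Request:
{"name": "jog_arm", "arguments": {"dp": [[-0.001,0.0005,0.005],[0,0,0.005],[0,0,0.003],[0,0,0.002],[0,0,0.0015],[0,0,0.001],[0,0,0],[0,0,0]], "twist": [0,0,0,0,0,0,0,0]}}

```text
time: 14.48
tool_pos: [532.3, 425.0, 63.3]
tcp_rot: [-3.142, -0.0, 0.0]
contact_force: [0.3, -0.8, -0.8]
grip_width: 24.6
finger_force: 30.0
```

Request:
{"name": "jog_arm", "arguments": {"dp": [[0,0,0.0005],[0,0,0.0005],[0,0,0]], "twist": [0,0,0]}}

```text
time: 14.85
tool_pos: [532.4, 425.1, 62.8]
tcp_rot: [-3.141, -0.001, 0.0]
contact_force: [-0.8, 0.0, 4.8]
grip_width: 24.7
finger_force: 30.0
```

Request:
{"name": "jog_arm", "arguments": {"dp": [[0,0,0],[0,0,0],[0,0,0],[0,0,0],[0,0,-0.02],[0,0,-0.03],[0,0,-0.03],[0,0,0]], "twist": [0,0,0,0,0,0,0,0], "jaw": 0.055}}

```text
time: 15.85
tool_pos: [533.5, 425.8, 145.1]
tcp_rot: [-3.139, -0.005, 0.0]
contact_force: [0.7, 0.4, -1.0]
grip_width: 55.1
finger_force: 0.0
```

Request:
{"name": "jog_arm", "arguments": {"dp": [[0.0151,0.0407,0.005],[0.0151,0.0407,0.005],[0.0151,0.0407,0.005],[0.0151,0.0407,0.005],[0.0151,0.0407,0.005],[0,0,0.02],[0,0,0.02],[0,0,0],[0,0,0]], "twist": [0,0,0,0,0,0,0,0,0]}}

```text
time: 16.98
tool_pos: [607.8, 221.6, 77.2]
tcp_rot: [3.142, 0.0, 0.0]
contact_force: [0.4, -0.2, 0.3]
grip_width: 54.8
finger_force: 0.0
```

Run:
```python
from h import *
D=bot.capture("side")
cv2.imwrite("pics/s4.png",cv2.resize(D[230:370,100:275],None,fx=4,fy=4,interpolation=2))
o=bot.get_obs();print(o["tool_pos"].round(1),o["tcp_rot"].round(3),o["contact_force"].round(1))
```

```text
[608.  221.7  77.7] [-3.141e+00 -1.000e-03  0.000e+00] [0.6 0.2 0.3]
```

View pics/s4.png

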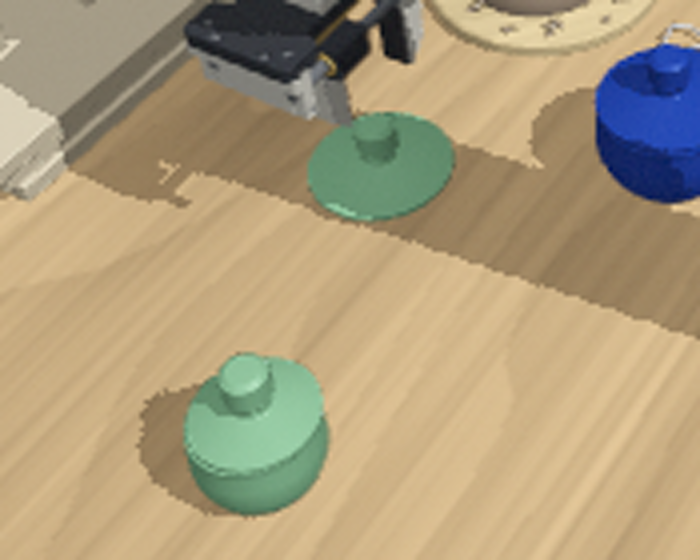

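The green small lid is home (crop 255,430). On to the green large lid.

Request:
{"name": "jog_arm", "arguments": {"dp": [[0,0,0.02],[0,0,0.02],[0,0,0.011],[0,0,0.005],[0,0,0]], "twist": [0,0,0,0,0]}}

```text
time: 17.65
tool_pos: [608.0, 221.5, 21.5]
tcp_rot: [3.142, -0.0, 0.0]
contact_force: [0.7, -0.0, -0.6]
grip_width: 54.8
finger_force: 0.0
```

Request:
{"name": "jog_arm", "arguments": {"dp": [[0,0,0],[0,0,0],[0,0,0],[0,0,0],[0,0,0],[0,0,0]], "twist": [0,0,0,0,0,0], "jaw": 0.01}}

```text
time: 18.4
tool_pos: [607.9, 221.4, 21.4]
tcp_rot: [-3.142, -0.0, -0.0]
contact_force: [-0.9, 0.2, 2.1]
grip_width: 25.0
finger_force: 30.0
```

Request:
{"name": "jog_arm", "arguments": {"dp": [[0,0,-0.01],[0,0,-0.03],[0,0,-0.03],[0,0,-0.03],[0,0,-0.03],[0,0,-0.02],[0,0,0]], "twist": [0,0,0,0,0,0,0]}}

```text
time: 19.27
tool_pos: [608.5, 221.7, 173.2]
tcp_rot: [-3.141, -0.004, 0.0]
contact_force: [-0.5, -0.5, -0.9]
grip_width: 25.0
finger_force: 30.0
```

Request:
{"name": "jog_arm", "arguments": {"dp": [[-0.0146,0.0348,0],[-0.0146,0.0348,0],[-0.0146,0.0348,0],[-0.0146,0.0348,0],[-0.0146,0.0348,0],[-0.0146,0.0348,0],[-0.0146,0.0348,0],[-0.0146,0.0348,0],[-0.0146,0.0348,0],[-0.0146,0.0348,0]], "twist": [0,0,0,0,0,0,0,0,0,0]}}

```text
time: 20.52
tool_pos: [460.5, -127.3, 170.2]
tcp_rot: [-3.141, 0.002, 0.0]
contact_force: [-0.1, -0.5, -1.3]
grip_width: 24.8
finger_force: 30.0
```

Request:
{"name": "jog_arm", "arguments": {"dp": [[0,0,0.02],[0,0,0.03],[0,0,0.02],[0,0,0.014],[0,0,0],[0,0,0]], "twist": [0,0,0,0,0,0]}}

```text
time: 21.28
tool_pos: [462.1, -126.7, 87.7]
tcp_rot: [3.141, -0.001, 0.0]
contact_force: [0.8, -1.1, -1.6]
grip_width: 25.0
finger_force: 30.0
```

Run:
```python
from h import *
D=bot.capture("side")
cv2.imwrite("pics/s5.png",cv2.resize(D[140:240,250:375],None,fx=5,fy=5,interpolation=2))
o=bot.get_obs();print(o["tool_pos"].round(1),o["tcp_rot"].round(3),o["contact_force"].round(1))
h=cv2.cvtColor(D,cv2.COLOR_BGR2HSV);m=cv2.inRange(h,(60,45,30),(90,255,255))
z=o["tool_pos"][2]-21.4+10
for zz,r in((50,46),(z,46)):
    q=np.array([proj("side",(o["tool_pos"][0]+r*np.cos(a),o["tool_pos"][1]+r*np.sin(a),zz)) for a in np.linspace(0,6.28,100)])
    print(zz.__round__(1),q[q[:,0].argmin()].round(1),q[q[:,0].argmax()].round(1))
for v in range(186,222,3): c=np.where(m[v,260:360])[0]+260;print(v,c.min(),c.max()+1) if len(c) else 0
```

```text
[ 462.2 -126.7   87.9] [ 3.141e+00 -1.000e-03  0.000e+00] [ 0.2  0.7 -1.6]
50 [290.  200.2] [321.6 201.2]
76.5 [290.1 192.8] [322.2 193.9]
186 309 316
189 293 321
192 291 322
195 292 322
198 291 321
201 291 322
204 291 322
207 291 322
210 291 321
213 292 319
216 295 317
219 299 313
```

View pics/s5.png

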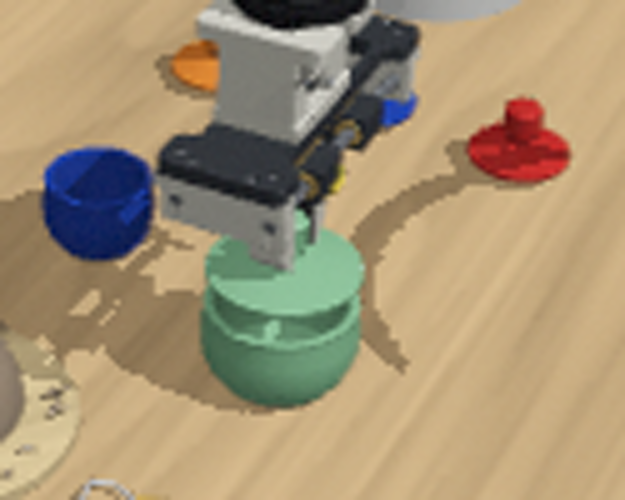

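The lid (crop 285,268) is level and centred over the green jar (282,340). Lowering it.

Request:
{"name": "jog_arm", "arguments": {"dp": [[0,0,0.005],[0,0,0.005],[0,0,0.003],[0,0,0.002],[0,0,0.001],[0,0,0.001],[0,0,0.001],[0,0,0]], "twist": [0,0,0,0,0,0,0,0]}}

```text
time: 22.32
tool_pos: [461.8, -126.6, 69.4]
tcp_rot: [3.141, -0.0, 0.0]
contact_force: [-0.6, -0.2, -0.0]
grip_width: 25.1
finger_force: 30.0
```

Request:
{"name": "jog_arm", "arguments": {"dp": [[0,0,0.0005],[0,0,0]], "twist": [0,0]}}

```text
time: 22.58
tool_pos: [461.8, -126.6, 69.3]
tcp_rot: [3.141, -0.001, 0.0]
contact_force: [-2.6, 1.5, 5.0]
grip_width: 24.8
finger_force: 30.0
```

Request:
{"name": "jog_arm", "arguments": {"dp": [[0,0,0],[0,0,0],[0,0,0],[0,0,0],[0,0,-0.02],[0,0,-0.03],[0,0,-0.03],[0,0,0]], "twist": [0,0,0,0,0,0,0,0], "jaw": 0.05}}

```text
time: 23.58
tool_pos: [463.0, -127.1, 150.6]
tcp_rot: [3.14, -0.004, 0.0]
contact_force: [0.5, 0.4, -0.7]
grip_width: 50.3
finger_force: 0.0
```

Request:
{"name": "jog_arm", "arguments": {"dp": [[0.0086,0.0367,0.003],[0.0086,0.0367,0.003],[0.0086,0.0367,0.003],[0.0086,0.0367,0.003],[0.0086,0.0367,0.003],[0.0086,0.0367,0.003],[0.0086,0.0367,0.003],[0.0086,0.0367,0.003],[0,0,0.04],[0,0,0]], "twist": [0,0,0,0,0,0,0,0,0,0]}}

```text
time: 24.82
tool_pos: [528.2, -418.3, 79.7]
tcp_rot: [-3.135, 0.007, -0.001]
contact_force: [-0.8, 0.8, -1.5]
grip_width: 49.9
finger_force: 0.0
```

Run:
```python
from h import *
D=bot.capture("side")
cv2.imwrite("pics/s6.png",cv2.resize(D[130:230,260:385],None,fx=5,fy=5,interpolation=2))
o=bot.get_obs();print(o["tool_pos"].round(1),o["tcp_rot"].round(3),o["contact_force"].round(1))
```

```text
[ 529.4 -419.    82.4] [-3.138  0.004 -0.   ] [ 0.6 -0.1  0.4]
```

View pics/s6.png

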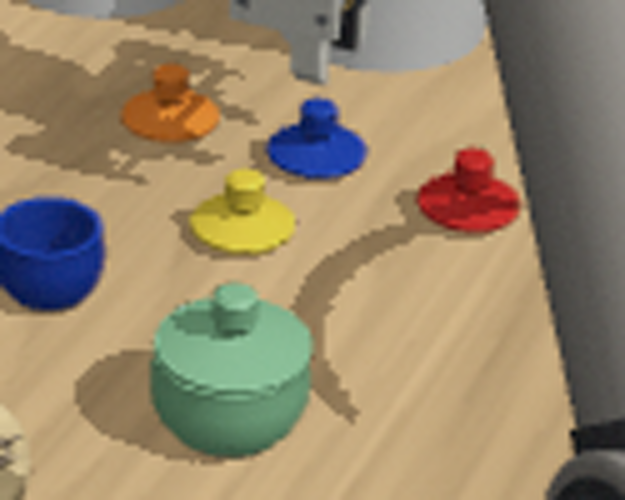

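The green large lid is home (crop 235,345), and the gripper is above the blue small lid (318,140).

Request:
{"name": "jog_arm", "arguments": {"dp": [[0,0,0],[0,0,0.02],[0,0,0.02],[0,0,0.015],[0,0,0.006],[0,0,0]], "twist": [0,0,0,0,0,0]}}

```text
time: 25.62
tool_pos: [530.7, -420.2, 24.0]
tcp_rot: [3.141, -0.0, 0.0]
contact_force: [0.1, 1.0, -0.6]
grip_width: 49.9
finger_force: 0.0
```

Request:
{"name": "jog_arm", "arguments": {"dp": [[0,0,0.0025],[0,0,0]], "twist": [0,0]}}

```text
time: 25.88
tool_pos: [530.7, -420.3, 21.6]
tcp_rot: [3.141, -0.0, -0.0]
contact_force: [-0.2, -0.2, -0.1]
grip_width: 49.8
finger_force: 0.0
```

Request:
{"name": "jog_arm", "arguments": {"dp": [[0,0,0],[0,0,0],[0,0,0],[0,0,0],[0,0,0],[0,0,0]], "twist": [0,0,0,0,0,0], "jaw": 0.01}}

```text
time: 26.62
tool_pos: [530.6, -420.2, 21.3]
tcp_rot: [3.141, -0.0, 0.0]
contact_force: [-0.1, -0.2, 0.5]
grip_width: 24.8
finger_force: 30.0
```

Request:
{"name": "jog_arm", "arguments": {"dp": [[0,0,-0.01],[0,0,-0.03],[0,0,-0.03],[0,0,-0.03],[0,0,-0.03],[0,0,0]], "twist": [0,0,0,0,0,0]}}

```text
time: 27.38
tool_pos: [531.7, -421.2, 154.7]
tcp_rot: [3.137, -0.004, 0.0]
contact_force: [-0.2, -0.4, -0.6]
grip_width: 24.9
finger_force: 30.0
```

Request:
{"name": "jog_arm", "arguments": {"dp": [[0.013,-0.032,0],[0.013,-0.032,0],[0.013,-0.032,0],[0.013,-0.032,0],[0.013,-0.032,0],[0.013,-0.032,0],[0.013,-0.032,0],[0,0,0.02],[0,0,0.02],[0,0,0]], "twist": [0,0,0,0,0,0,0,0,0,0]}}

```text
time: 28.62
tool_pos: [619.9, -195.3, 108.4]
tcp_rot: [-3.139, 0.005, 0.0]
contact_force: [0.5, -0.1, -1.0]
grip_width: 24.9
finger_force: 30.0
```

Request:
{"name": "jog_arm", "arguments": {"dp": [[0,0,0.02],[0,0,0.01],[0,0,0],[0,0,0]], "twist": [0,0,0,0]}}

```text
time: 29.12
tool_pos: [622.0, -196.4, 82.0]
tcp_rot: [3.141, -0.001, -0.0]
contact_force: [-0.3, 0.3, -0.4]
grip_width: 25.1
finger_force: 30.0
```

Run:
```python
from h import *
D=bot.capture("side")
cv2.imwrite("pics/s7.png",cv2.resize(D[130:210,215:315],None,fx=6,fy=6,interpolation=2))
o=bot.get_obs();print(o["tool_pos"].round(1),o["tcp_rot"].round(3),o["contact_force"].round(1))
h=cv2.cvtColor(D,cv2.COLOR_BGR2HSV);m=cv2.inRange(h,(105,70,30),(130,255,255))
z=o["tool_pos"][2]-21.4+10
for zz,r in((45,35),(z,35)):
    q=np.array([proj("side",(o["tool_pos"][0]+r*np.cos(a),o["tool_pos"][1]+r*np.sin(a),zz)) for a in np.linspace(0,6.28,100)])
    print(round(zz,1),q[q[:,0].argmin()].round(1),q[q[:,0].argmax()].round(1))
for v in range(164,196,2): c=np.where(m[v,240:300])[0]+240;print(v,c.min(),c.max()+1) if len(c) else 0
```

```text
[ 622.  -196.4   82.1] [ 3.141e+00 -1.000e-03 -0.000e+00] [-0.2 -1.  -1.3]
45 [258.1 176.2] [280.2 176.1]
70.7 [257.9 169.3] [280.2 169.2]
164 271 277
166 260 280
168 259 281
170 259 280
172 260 279
174 259 280
176 259 280
178 259 281
180 259 281
182 259 281
184 259 280
186 260 279
188 262 278
190 264 276
```

View pics/s7.png

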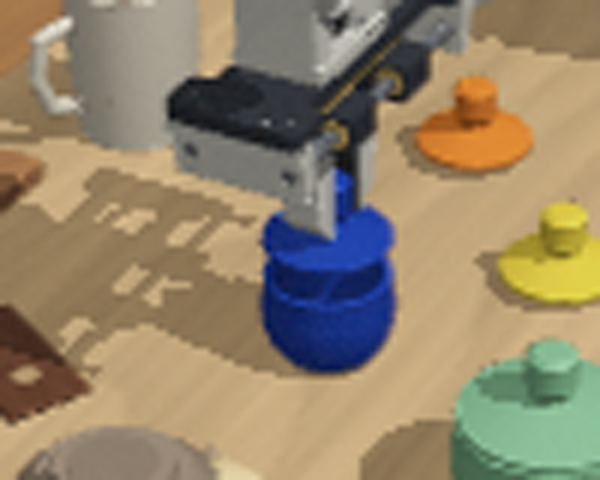

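The blue small lid (crop 328,240) is centred over its jar (328,300). Lowering from 82.1 to about 63.3.

Request:
{"name": "jog_arm", "arguments": {"dp": [[0,0,0.005],[0,0,0.005],[0,0,0.003],[0,0,0.002],[0,0,0.001],[0,0,0.001],[0,0,0.001],[0,0,0]], "twist": [0,0,0,0,0,0,0,0]}}

```text
time: 30.18
tool_pos: [621.6, -196.2, 63.3]
tcp_rot: [3.141, -0.0, 0.0]
contact_force: [0.8, -0.5, -0.4]
grip_width: 24.9
finger_force: 30.0
```

Request:
{"name": "jog_arm", "arguments": {"dp": [[0,0,0.0005],[0,0,0]], "twist": [0,0]}}

```text
time: 30.42
tool_pos: [621.7, -196.2, 63.2]
tcp_rot: [3.141, -0.001, 0.0]
contact_force: [-0.5, -0.3, 2.9]
grip_width: 25.0
finger_force: 30.0
```

Request:
{"name": "jog_arm", "arguments": {"dp": [[0,0,0],[0,0,0],[0,0,0],[0,0,0],[0,0,-0.02],[0,0,-0.03],[0,0,-0.04],[0,0,-0.04],[0,0,-0.04],[0,0,0]], "twist": [0,0,0,0,0,0,0,0,0,0], "jaw": 0.05}}

```text
time: 31.68
tool_pos: [623.0, -196.8, 236.8]
tcp_rot: [3.138, -0.007, 0.0]
contact_force: [0.6, 0.3, 0.1]
grip_width: 50.1
finger_force: 0.0
```

Request:
{"name": "jog_arm", "arguments": {"dp": [[-0.02,0.03,0],[-0.02,0.03,0],[-0.02,0.03,0],[-0.02,0.03,0],[-0.02,0.03,0],[-0.02,0.03,0],[0,0,0],[0,0,0]], "twist": [0,0,0,0,0,0,0,0]}}

```text
time: 32.67
tool_pos: [501.6, -375.6, 231.9]
tcp_rot: [-3.14, 0.001, -0.0]
contact_force: [-0.2, -0.5, 0.1]
grip_width: 49.8
finger_force: 0.0
```

Run:
```python
from h import *
D=bot.capture("side");T=bot.capture("top")
cv2.imwrite("pics/s8.png",cv2.resize(D[130:380,130:380],None,fx=2.4,fy=2.4,interpolation=2));cv2.imwrite("pics/t8.png",T)
```

```text
(no output)
```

View pics/s8.png

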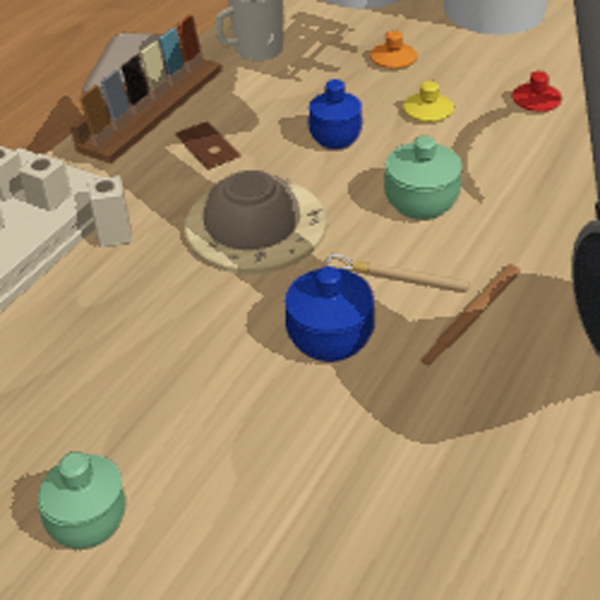

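View pics/t8.png

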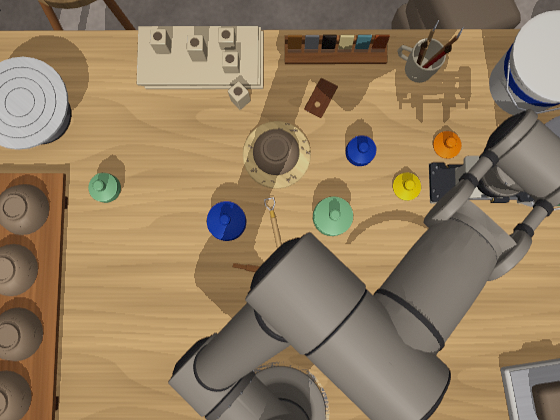

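All four jars are lidded and level: top view (105,187), (227,221), (333,216), (361,151). The bowl and the coloured lids haven't moved.

```bash
python3 -c "
from plant import bot
print(bot.close_job())"
```

```text
the job is handed in; nothing more can be done
None
```

All four lids were set down gently on the jars of their own glaze and size and look level and fully home in the final pictures, with the bowl undisturbed; the job is handed in.

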